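# Present a plug gauge to the laser micrometer

## Robot

A 6-joint arm with a two-finger parallel gripper is mounted at the origin on a cart in front of the work surface, level with it; the furniture and walls round the work are solid. World frame = base frame: x ahead of the robot, y to its left, z up, the work surface at z = 0. Lengths are in m, angles in rad, forces in N, time in s.
With the tool pointing down it reaches from about 0.225 to 0.875 m from the base axis. Payload 3.4 kg.
Tool frame: the origin (TCP) lies midway between the tips of the shut fingers; the grasp point (between the pads) lies 19 mm behind it; z points along the fingers, y is the line along which they close (so a half turn about z gives the same grasp; the last joint's range is limited). The gripper opens to 85 mm and grips with 20 to 120 N. Pads are 22 mm wide; open, the fingers measure 114 mm over their backs; the gripper's body (76 mm by 85 mm) begins 54 mm behind the grasp point. The pads swing forward as they close: fully open they stand 13 mm farther back than shut.
Start: joints at [-1.446, 0.276, 1.505, -0, 1.361, -0.121], TCP at [0.14, -0.558, 0.231] pointing down, gripper open.
Joint ranges: [-2.89, 2.89], [-0.75, 2.08], [0.22, 2.7], [-1.18, 4.32], [0.11, 2.71], [-2.7, 2.7]. Speed limits (rad/s): [2.57, 2.57, 3.14, 3.14, 3.14, 3.14].

## Interface

Orientations are given as a unit quaternion [w, x, y, z].
In Python, from rig import * gives the robot as it stands.
- The arm moves only by the tool apply_moves, never from a script. Its argument "steps" is one flat list of numbers, 4 for each row, row after row: the shift along the world's x, y, z in cm, then the turn about the world's z in degrees. A call has 1 to 8 rows; each row is the pose to reach, as a shift and turn from the pose commanded when the call began; what a row does not reach only later rows make up. A row lasts 1/12 s, in which the tool goes at most 41.7 mm and 7.16 degrees, less where a joint would pass 70% of its speed; a pose out of reach is approached as far as the arm can. A call with a gripper value outside its range is refused whole. "jaw" is the closure in counts, from 0 (fully open) to 255 (shut), set as the call begins (left out, the last holds). The fingers move at their own pace and stop on an object; "newtons" is the grip in N (left out, the last holds). Time passes only in rows, so rows that repeat a pose let the fingers close. It gives the time, the measured TCP pose, the force, the opening and the grip force at its end, in the units of the state.
- get_state(): the state, without advancing time (a new reading comes with each control period).
- get_image(name): name is "scene" or "top" or "wrist"; returns the picture (480x640x3 uint8, red, green, blue); there is no depth.
- calibration(name): a dict with "fx", "fy", "cx", "cy" (pixels), "xyz" and "rotation" of the camera in the world. Camera axes: x right, y up, looking along -z (the intrinsics and any distortion apply to the point x, -y, -z); pixel columns grow to the right and rows downward; lengths in m; the calibration is good to about 2 mm. A picture is of the moment at which its call begins: read the wrist's pose just before it. calibration takes no time and is no camera call; for the wrist camera it gives the pose at the moment of the call.
- sign_off(): hands the job in; it is judged then, once.
The state is a dict: "clock": time; "qpos": joint angles; "qd": joint speeds; "effort": joint torques, N m; "position": TCP position; "ee_rot": TCP orientation; "contact_force": force on the tool from outside, world axes, zero at the start; "moment": the same for the moment, N m; "width": finger opening in m; "gripper_force": force on a finger pad.
Only numpy, scipy, OpenCV 4.12 (cv2) and the standard library are available. Lean on these libraries where they do the work, as an engineer would, in place of code of your own. Each camera call takes 0.05 s, during which the arm holds its last target. There are 200 camera calls.

## Task

The plug gauge is due for its diameter check. Swing the cradle's hold-down strap a quarter turn clear of it, lift the gauge out of the cradle, and hold it in the air in the gap of the laser micrometer: the long bare steel go member centred between the two windows at window height, the gauge level and square to the beam. Do not touch the micrometer or disturb the other tools, and finish while still holding the gauge steady there; do not put it down.

Things in the scene. Friction and masses are not known exactly. Their poses are not given: they have to be found in the camera images.
- strap (a joint): Hinge of the steel hold-down strap of the cradle, a vertical axis. About 0 = strap lies across the gauge (shut); it grows as the strap turns counterclockwise seen from above, 1.57 = a quarter turn, stop at 1.75. The strap stays where it is left; about 1 N at the knob moves it.
- strap_knob (a point): Centre of the grip part of the black upright knob at the strap's free end: a knurled cylinder of 14 mm diameter; it reaches 9.5 mm above this point and 12.5 mm below, the strap's top face lies 22 mm below. It turns with the strap, on a circle of 66 mm radius about strap_pivot.
- strap_pivot (a point): Point on the strap's hinge axis, level with strap_knob; the hinge post stands on the cradle at x = +22, y = +27 mm. Shut, the strap passes 1.5 mm over the gauge toward the cradle's -y; after a quarter turn it points along the cradle's +x, beside the gauge, and leaves the gauge free.
- cradle: Aluminium plate, 100 x 86 x 10 mm, fixed; origin under it on the desk. x runs along the lying gauge toward its go end. Two white saddles, 10 mm thick, at x = +22 and -36 mm carry the gauge's handle 34 mm above the desk; their flared cheeks reach 45 mm up. A post at x = +22, y = -23 mm carries the shut strap's end.
- gauge_handle (a point): Centre (half-way up) of the plug gauge's black hexagon handle: 70 mm long, 16 mm across flats, 18 mm across corners, lying with a flat down. Fingers have 22 mm or more either way along the gauge between the saddles; it lifts straight out upward. The gauge is 108 mm long, 0.1 to 0.2 kg; its y axis runs along it from the go member to the short no-go member.
- go_member (a point): Middle of the go member, the longer of the two bare steel ends of the plug gauge: a cylinder 26 mm long, 12 mm in diameter. It lies 48 mm from gauge_handle along the gauge's -y.
- gauge: The plug gauge; origin under the middle of its length, axes as given at gauge_handle.
- beam_centre (a point): Middle of the laser micrometer's gap, on its beam, which runs along this frame's y between the dark red windows (26 mm high) of two white heads, whose inner faces stand 60 mm to either side. x points level, away from the robot, into the gap; the gauge is to lie along x. z is up.
- head: The two white heads of the laser micrometer, 44 mm wide, reaching 24 mm above and below the beam and from x = -25 to +67 mm, joined by a cross bar at x = +65 mm; the gap is open above, below and to -x. It sits on a stiff height stage, set to a different height each time (beam 125 to 185 mm above the desk). Origin at beam_centre.
- stand: Grey base (150 x 150 mm) and column of the laser micrometer, fixed; origin on the desk under beam_centre, same axes. The base begins at x = +10 mm, the column (280 mm high, handwheel above it to 316 mm) at x = +102 mm.
- ring: Bystander: steel ring gauge, 46 mm diameter, 16 mm high; origin under its centre.
- vblock: Bystander: ground steel V-block, 45 x 40 x 36 mm; origin under its centre.
- slide_caliper: Bystander: vernier caliper, 72 x 226 x 8 mm, lying flat, long along its y; origin under its centre.
- magnifier: Bystander: folding magnifier, 37 x 84 x 15 mm, lying flat; origin under its centre.
Things that resemble listed ones, but are neither listed nor needed, are in the scene too. Of the things that look like the gauge, the larger one is meant.

How it is judged:
On the way, in this order (a step that is already met when the one before it is completed fails the run):
1. The strap is swung clear while the gauge still lies in its cradle (value of joint strap above 1.35 rad and distance of gauge_handle from where it was at the start of the episode below 0.012 m), for 0.1 s.
2. The gauge is lifted clear of the cradle in the fingers (height (world z) of gauge_handle above 0.07 m and contact force between the fingers and gauge above 1 N and contact force between gauge and cradle below 0.2 N), for 0.1 s.
At the end, for the whole second after the job is handed in: The gauge is held in the fingers, at rest and touching nothing else, the middle of its go member within 8 mm (along the gauge), 10 mm (along the beam) and 6 mm (height) of the beam centre, the gauge within 5 degrees of level and of square to the beam; the strap still swung clear (more than 1.3 rad) (x of go_member in the frame of beam_centre between -0.008 and 0.008 m and y of go_member in the frame of beam_centre between -0.01 and 0.01 m and z of go_member in the frame of beam_centre between -0.006 and 0.006 m and angle between the y axis of gauge and the x axis of beam_centre, either way round below 0.09 rad and contact force between the fingers and gauge above 1 N and contact force between gauge and stand below 0.1 N and contact force between gauge and cradle below 0.1 N and linear speed of gauge below 0.02 m/s and angular speed of gauge below 0.15 rad/s and value of joint strap above 1.3 rad); the arm keeps its last pose, push and grip.
It fails at once if the laser micrometer is touched by the robot or the gauge (contact force between any of the arm, the fingers, gauge and stand above 2 N or distance of beam_centre from where it was at the start of the episode above 0.004 m).
It fails at once if a bystander tool is disturbed (distance of any of ring, vblock, slide_caliper, magnifier from where it was at the start of the episode above 0.015 m).
It also fails if it takes over 50 s, if anything falls off the work surface, if the arm or the gripper's body presses on something with over 40 N, if the wrist force passes 120 N, or if a joint passes its speed limit or range.

## Working session

There is one attempt and no reset: what is moved stays moved. The work goes in short steps, Python scripts to look and compute and a tool call to move; the robot and the scene stay as the last step left them, time stands still between calls to the robot, and variables do not carry over. Pictures are saved under pics/ and viewed, at most 10 in all, crops included, and the job is handed in when it is done.

Besides the shell and the picture viewer there is one more tool, called as name(argument=value, ...), one argument or row to a line, values as JSON. apply_moves: Moves the arm, as the interface text tells. Its arguments: {"type":"object","properties":{"steps":{"type":"array","items":{"type":"number"}},"jaw":{"type":"number"},"newtons":{"type":"number"}},"required":["steps"]}

```bash
mkdir -p pics; ls; python3 - <<'E'
from rig import *
import cv2
s=get_state();print(s)
for n in("scene","top"):
    im=get_image(n);cv2.imwrite(f"pics/{n}0.png",im[:,:,::-1]);print(n,calibration(n))
E
```

```text
pics
{'clock': 0.0, 'qpos': array([-1.44599058e+00,  2.76586667e-01,  1.50620816e+00,  1.31927234e-05,
        1.36068457e+00, -1.20995811e-01]), 'qd': array([ 2.34210501e-04,  6.42603437e-04,  5.99103977e-05, -2.45288906e-04,
        1.43068248e-03, -8.46181121e-04]), 'effort': array([ 1.01680867e-03, -4.16759455e+01, -2.45801353e+01, -3.10552459e-04,
        1.08214360e-02, -1.51231955e-06]), 'position': array([ 0.13984827, -0.55715535,  0.23041457]), 'ee_rot': array([-9.43381436e-04,  9.92456928e-01,  1.22590194e-01,  4.65288708e-06]), 'contact_force': array([-0.77630147, -0.30942083,  0.77299642]), 'moment': array([ 0.01998575, -0.02124841,  0.01667011]), 'gripper_force': 0.0, 'width': 0.08510861384304269}
scene {'fx': 567.9419585509834, 'fy': 567.9419585509834, 'cx': 319.62408013645666, 'cy': 233.28830243221768, 'xyz': array([-0.07288583,  0.37728695,  1.01415124]), 'rotation': array([-0.38248971, -0.15699475,  0.32347016,  0.85112944])}
top {'fx': 492.42382924655425, 'fy': 492.42382924655425, 'cx': 323.8332366345239, 'cy': 242.22457905027576, 'xyz': array([ 0.40275477, -0.16970667,  0.94941888]), 'rotation': array([ 0.72431116,  0.07743187, -0.07151451, -0.68136872])}
```

View pics/scene0.png

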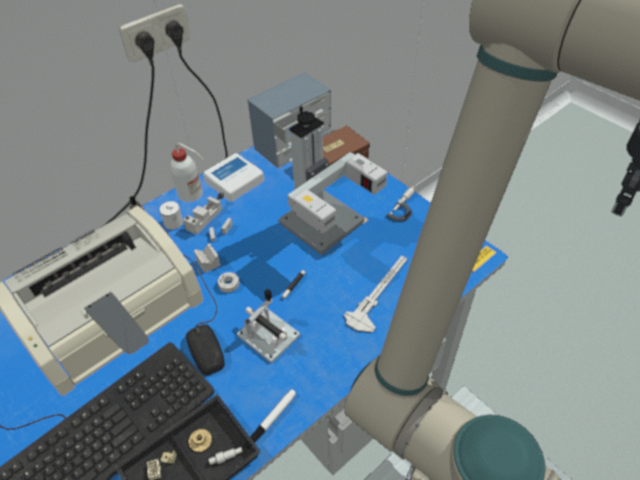

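View pics/top0.png

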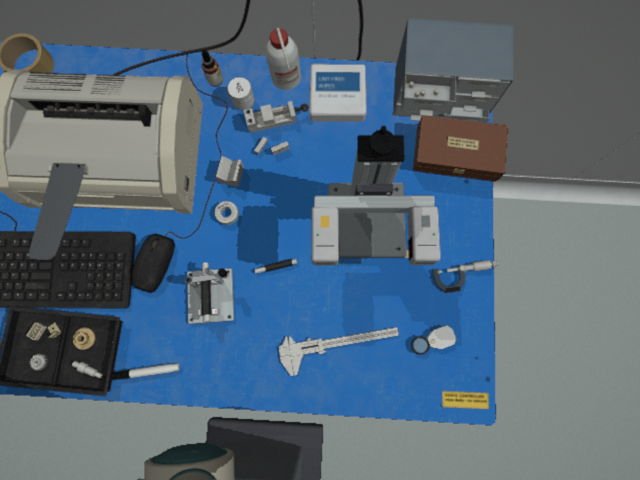

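```bash
cat > h.py <<'E'
import numpy as np, cv2
from scipy.spatial.transform import Rotation as R
from rig import *
def cam(n):
    c=calibration(n);q=c["rotation"];return c,R.from_quat([q[1],q[2],q[3],q[0]]).as_matrix()
def ray(n,u,v,cc=None):
    c,M=cc or cam(n)
    d=M@np.array([(u-c["cx"])/c["fx"],-(v-c["cy"])/c["fy"],-1]);return c["xyz"],d
def plane(n,u,v,z,cc=None):
    o,d=ray(n,u,v,cc);return o+d*(z-o[2])/d[2]
def tri(a,b):
    (o1,d1),(o2,d2)=a,b;d1=d1/np.linalg.norm(d1);d2=d2/np.linalg.norm(d2)
    t=np.linalg.lstsq(np.c_[d1,-d2],o2-o1,rcond=None)[0]
    p,q=o1+t[0]*d1,o2+t[1]*d2;return (p+q)/2,np.linalg.norm(p-q)
def proj(n,P,cc=None):
    c,M=cc or cam(n);p=M.T@(np.asarray(P)-c["xyz"]);return np.array([c["cx"]+c["fx"]*p[0]/-p[2],c["cy"]-c["fy"]*p[1]/-p[2]])
E
python3 - <<'E'
from h import *
t=cv2.imread("pics/top0.png");s=cv2.imread("pics/scene0.png")
def crop(im,x,y,w,h,W,H):return cv2.resize(im[y:y+h,x:x+w],(W,H),interpolation=cv2.INTER_CUBIC)
a=np.hstack([crop(t,175,250,80,80,400,400),crop(s,230,280,80,80,400,400)])
b=np.hstack([crop(t,300,180,150,90,400,240),crop(s,270,140,125,75,400,240)])
cv2.imwrite("pics/crop1.png",np.vstack([a,b])[:600])
for n,u,v,z in[("top",210,295,.03),("top",376,220,.15)]:print(plane(n,u,v,z))
c,M=cam("top");print(M)
E
```

```text
[0.4858494  0.05014589 0.03      ]
[ 0.6170729  -0.24262339  0.15      ]
[[ 0.06124469  0.97597092 -0.20911683]
 [-0.99812093  0.05948195 -0.01471404]
 [-0.0019218   0.20962504  0.97777996]]
```

View pics/crop1.png

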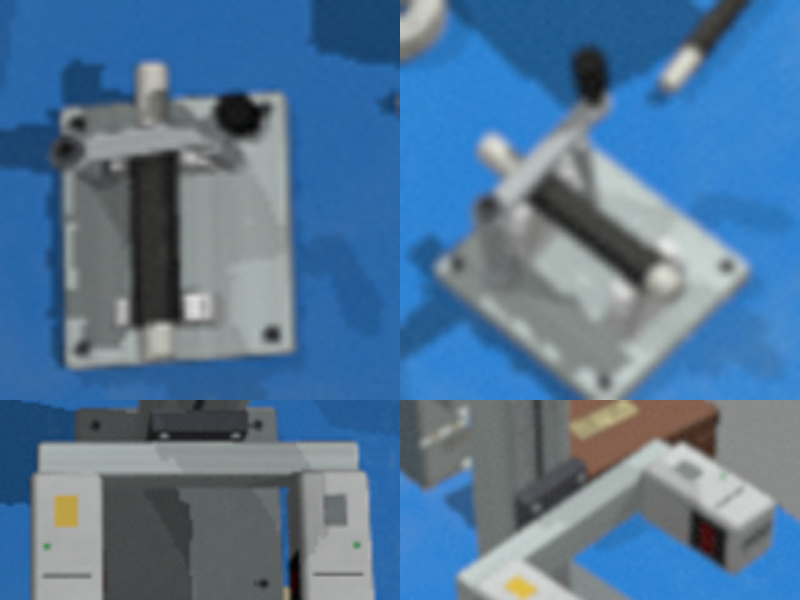

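Candidates for the gauge are the one in the cradle at top (208,295) and a loose pen-like gauge at top (275,266). The cradle one is larger and lies under the strap, so it is the one meant. Its go end points away from the robot, at top (205,265). The knob is at top (222,273) and scene (268,295).

```bash
python3 - <<'E'
from h import *
t=cv2.imread("pics/top0.png");s=cv2.imread("pics/scene0.png")
T=lambda a,b:(175+a/5-.4,250+b/5-.4)
C=np.array([plane("top",*T(*p),.010) for p in[(62,110),(285,95),(297,352),(65,367)]])
print("corners",C.round(4),"centre",C.mean(0).round(4))
xd=(C[0]+C[1]-C[2]-C[3])/2;print("len",np.linalg.norm(xd),"yaw",np.degrees(np.arctan2(xd[1],xd[0])), np.linalg.norm(C[0]-C[1]))
o=C.mean(0);x=xd/np.linalg.norm(xd);y=np.array([-x[1],x[0],0])
print("shut knob xy by model",o+.022*x+(.027-.066)*y)
print("knob tri",tri(ray("top",*T(238,115)),ray("scene",267.6,294.6)))
e=[plane("top",*T(*p),.034) for p in[(152,65),(158,355)]];print("gauge ends",e, "mid",(e[0]+e[1])/2,np.linalg.norm(e[0]-e[1]))
def crop(im,x,y,w,h,W,H):return cv2.resize(im[y:y+h,x:x+w],(W,H),interpolation=cv2.INTER_CUBIC)
cv2.imwrite("pics/crop2.png",np.vstack([crop(t,300,180,150,90,500,300),crop(s,270,140,125,75,500,300)]))
E
```

```text
corners [[0.5298 0.1041 0.01  ]
 [0.5409 0.0189 0.01  ]
 [0.4435 0.0045 0.01  ]
 [0.4325 0.0913 0.01  ]] centre [0.4867 0.0547 0.01  ]
len 0.09829484239875957 yaw 7.952430147567166 0.08596555571850031
shut knob xy by model [0.51386428 0.01913535 0.01      ]
knob tri (array([0.52290453, 0.02169211, 0.07599078]), np.float64(0.00010020909727514581))
gauge ends [array([0.54568925, 0.06529881, 0.034     ]), array([0.438213  , 0.05100788, 0.034     ])] mid [0.49195112 0.05815334 0.034     ] 0.10842220419603242
```

View pics/crop2.png

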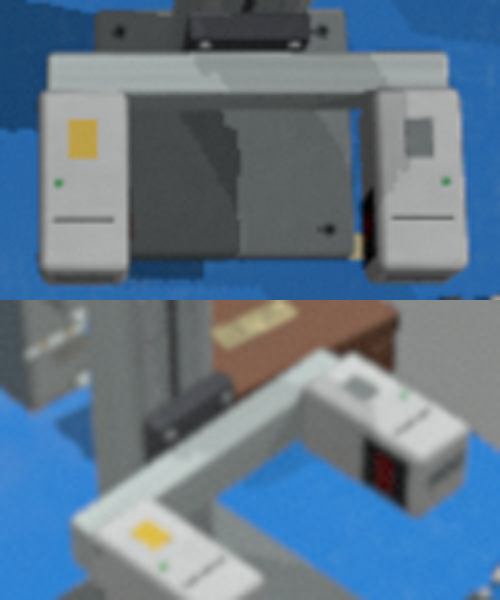

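```bash
python3 - <<'E'
from h import *
T=lambda a,b:(300+a*.3-.35,180+b*.3-.35)
S=lambda a,b:(270+a*.25-.37,140+b*.25-.37)
F={"yel":((83,139),(152,235)),"gry":((419,138),(361,88)),"gL":((58,183),(163,267)),"gR":((446,181),(404,96)),"lL":((83,219),(205,272)),"lR":((422,217),(412,121))}
Q={k:tri(ray("top",*T(*a)),ray("scene",*S(*b))) for k,(a,b) in F.items()}
for k,v in Q.items():print(k,v[0].round(4),v[1].round(4))
z=np.mean([v[0][2] for v in Q.values()]);print("ztop",z,"beam",z-.024)
P={k:plane("top",*T(*a),z) for k,(a,b) in F.items()}
for a,b in(("yel","gry"),("gL","gR"),("lL","lR")):
    d=P[a]-P[b];print(a,(P[a]+P[b])/2,np.linalg.norm(d),"yaw of x",np.degrees(np.arctan2(-d[0],d[1])))
for n,u in dict(fL=(83,268),fR=(424,270),bL=(85,92),bR=(417,92),fLo=(40,268),fLi=(128,268),fRi=(380,268),fRo=(466,268)).items():print(n,plane("top",*T(*u),z).round(4))
E
```

```text
yel [ 0.6031 -0.1573  0.1735] 0.0009
gry [ 0.6137 -0.3208  0.1735] 0.0006
gL [ 0.5806 -0.1463  0.1735] 0.0001
gR [ 0.5931 -0.3344  0.1728] 0.0006
lL [ 0.5632 -0.1598  0.1738] 0.0008
lR [ 0.5747 -0.3229  0.1731] 0.0
ztop 0.17338093290378898 beam 0.14938093290378898
yel [ 0.60868586 -0.23885419  0.17338093] 0.16391148630798186 yaw of x 3.658729894280888
gL [ 0.5869461  -0.24020094  0.17338093] 0.18821036556402676 yaw of x 3.7889151867206814
lL [ 0.56913171 -0.24114843  0.17338093] 0.16367275818493723 yaw of x 3.833625603689274
fL [ 0.5397 -0.161   0.1734]
fR [ 0.5487 -0.3242  0.1734]
bL [ 0.6273 -0.1566  0.1734]
bR [ 0.6372 -0.3192  0.1734]
fLo [ 0.5384 -0.1404  0.1734]
fLi [ 0.541  -0.1825  0.1734]
fRi [ 0.5484 -0.3031  0.1734]
fRo [ 0.5509 -0.3443  0.1734]
```

apply_moves(
  steps=[34, 57, 2, 90, 34, 57, 2, 90, 34, 57, 2, 90, 34, 57, 2, 90, 34, 57, 2, 90, 34, 57, 2, 90, 34, 57, 2, 90, 34, 57, 2, 90],
  jaw=0,
)

```text
clock: 0.77
position: [0.3109, -0.2695, 0.2412]
ee_rot: [-0.0, 0.811, 0.586, 0.0]
contact_force: [0.9, -0.0, -0.3]
width: 0.0851
gripper_force: 0.0
```

apply_moves(
  steps=[17, 28, 1, 33, 17, 28, 1, 33, 17, 28, 1, 33, 17, 28, 1, 33, 17, 28, 1, 33, 17, 28, 1, 33, 17, 28, 1, 33, 17, 28, 1, 33],
)

```text
clock: 1.43
position: [0.4813, 0.0111, 0.2512]
ee_rot: [-0.0, 0.613, 0.79, 0.0]
contact_force: [0.3, -1.0, -0.2]
width: 0.0854
gripper_force: 0.0
```

```bash
python3 - <<'E'
from h import *
s=get_state();print(s["position"],s["ee_rot"],s["qpos"].round(2))
c=calibration("wrist");np.save("w1.npy",np.r_[c["xyz"],c["rotation"]]);print(c)
cv2.imwrite("pics/w1.png",get_image("wrist")[:,:,::-1])
E
```

```text
[0.48125569 0.01107496 0.25122643] [-9.96152566e-05  6.12564557e-01  7.90420527e-01  2.09526722e-04] [-0.12  0.12  1.66  0.    1.36 -0.37]
{'fx': 351.94164756180885, 'fy': 351.94164756180885, 'cx': 320.9133574803235, 'cy': 237.01728841687236, 'xyz': array([0.46313969, 0.0750584 , 0.39284447]), 'rotation': array([ 0.98328458, -0.13149144, -0.01733879,  0.12474297])}
```

View pics/w1.png

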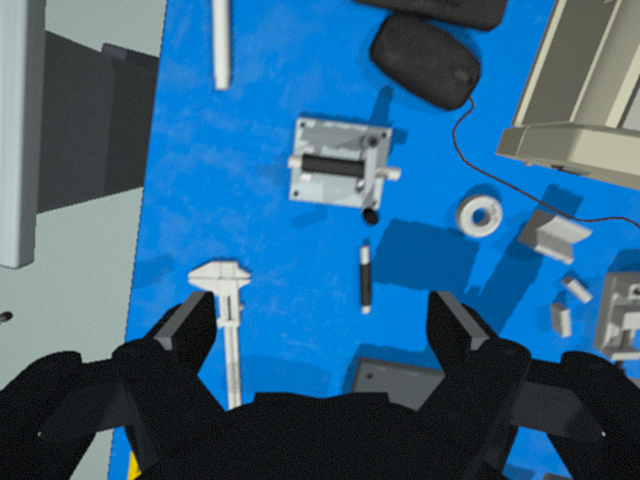

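The wrist view shows the cradle gauge with ends at (291,162) and (399,174), the knob at (371,216) and the pivot at (372,141).

```bash
python3 - <<'E'
from h import *
w=np.load("w1.npy");c=calibration("wrist");c["xyz"]=w[:3];q=w[3:];cc=(c,R.from_quat([q[1],q[2],q[3],q[0]]).as_matrix())
im=cv2.imread("pics/w1.png")
g=im.max(2);m=(g[195:235,350:395]<60).astype(np.uint8)
n,l,st,ce=cv2.connectedComponentsWithStats(m)
for i in range(1,n):
    if st[i,4]>20:print("blob",st[i],ce[i]+[350,195])
T=lambda a,b:(175+a/5-.4,250+b/5-.4)
W=lambda u,v:ray("wrist",u,v,cc)
k=(371,216)
print("knob tw",tri(ray("top",*T(238,115)),W(*k)),"sw",tri(ray("scene",267.6,294.6),W(*k)))
print("pivot",tri(ray("top",*T(67,150)),W(372,141)))
print("go end",tri(ray("top",*T(152,65)),W(399,174)),"nogo",tri(ray("top",*T(158,355)),W(291,162)))
print("plane .034",plane("",399,174,.034,cc),plane("",291,162,.034,cc))
a=cv2.resize(im[110:230,280:410],(780,720)[0:2])[:600]
C=[plane("",*p,.010,cc) for p in[(300,118),(392,129),(383,209),(290,198)]];print("cradle c",np.mean(C,0))
E
```

```text
blob [ 14  13  13  16 154] [369.95454545 215.58441558]
knob tw (array([0.52397556, 0.02212283, 0.07490299]), np.float64(0.0017671639218989706)) sw (array([0.52488256, 0.02129386, 0.07325141]), np.float64(0.001444224353496631))
pivot (array([0.50907251, 0.08703227, 0.05642696]), np.float64(0.00017543899172965202))
go end (array([0.5454507 , 0.06387422, 0.0405357 ]), np.float64(0.001604327665415168)) nogo (array([0.43903706, 0.04906439, 0.04054206]), np.float64(0.0022741555323351117))
plane .034 [0.54778805 0.06387437 0.034     ] [0.43969162 0.04822288 0.034     ]
cradle c [0.49077236 0.05709995 0.01      ]
```

apply_moves(
  steps=[4.3, 1.1, -4, 2, 4.3, 1.1, -8, 2, 4.3, 1.1, -11, 2, 4.3, 1.1, -13, 2, 4.3, 1.1, -15, 2, 4.3, 1.1, -15, 2],
  jaw=120,
  newtons=20,
)

```text
clock: 1.98
position: [0.5199, 0.0196, 0.0969]
ee_rot: [-0.004, 0.599, 0.801, -0.003]
contact_force: [0.0, 0.3, -0.5]
width: 0.0449
gripper_force: 0.0
```

```bash
python3 - <<'E'
from h import *
s=get_state();print(s["position"])
cc=cam("wrist");print(proj("wrist",[.524,.022,.0745],cc),proj("wrist",[.524,.022,.084],cc))
im=get_image("wrist")[:,:,::-1];cv2.imwrite("pics/w2.png",im)
E
```

```text
[0.5198592  0.01958735 0.09693477]
[333.39441441 277.15804178] [333.91689624 284.59735316]
```

View pics/w2.png

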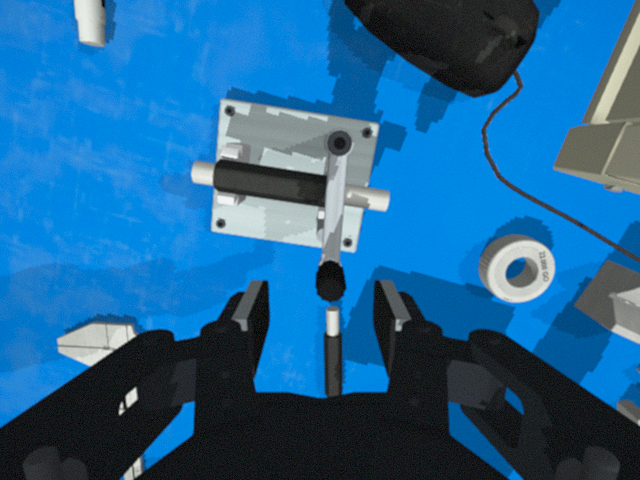

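The wrist view shows the knob at (330,280), between the pads and within 2 mm of the prediction.

apply_moves(
  steps=[0.2, 0.2, -1.5, 0, 0.2, 0.2, -3, 0, 0.2, 0.2, -3.5, 0, 0.2, 0.2, -3.5, 0],
)

```text
clock: 2.37
position: [0.5254, 0.0212, 0.0666]
ee_rot: [-0.0, 0.599, 0.801, -0.0]
contact_force: [-1.6, 0.1, 0.9]
width: 0.0452
gripper_force: 0.0
```

apply_moves(
  steps=[-0.2, 0, -0.5, 0, -0.2, 0, -0.5, 0, -0.2, 0, -0.5, 0, -0.2, 0, -0.5, 0, -0.2, 0, -0.5, 0],
  jaw=255,
  newtons=20,
)

```text
clock: 2.78
position: [0.5237, 0.0213, 0.062]
ee_rot: [0.0, 0.599, 0.801, 0.0]
contact_force: [-2.1, -0.8, 2.4]
width: 0.0134
gripper_force: 19.8
```

apply_moves(
  steps=[0.77, 0.25, 0, 7, 1.5, 0.6, 0, 14, 2.18, 1.03, 0, 21, 2.81, 1.54, 0, 28, 3.37, 2.12, 0, 35, 3.86, 2.77, 0, 42, 4.26, 3.47, 0, 49, 4.57, 4.21, 0, 56],
)

```text
clock: 3.45
position: [0.5709, 0.0627, 0.0621]
ee_rot: [0.002, 0.15, 0.989, -0.001]
contact_force: [1.3, -1.9, 1.0]
width: 0.0129
gripper_force: 19.7
```

apply_moves(
  steps=[0.23, 0.78, 0, 7, 0.35, 1.58, 0, 14, 0.38, 2.38, 0, 21, 0.31, 3.19, 0, 28, 0.22, 3.64, 0, 32, 0.22, 3.64, 0, 32],
)

```text
clock: 3.95
position: [0.5732, 0.1, 0.0621]
ee_rot: [0.002, -0.127, 0.992, -0.001]
contact_force: [2.0, -1.2, 1.3]
width: 0.0134
gripper_force: 19.7
```

```bash
python3 - <<'E'
from h import *
s=get_state();print(s["position"],s["ee_rot"],s["qpos"].round(2),s["contact_force"],s["width"])
E
```

```text
[0.5732002  0.09999851 0.06211475] [ 1.85119211e-03 -1.26624058e-01  9.91948821e-01 -6.76696373e-04] [ 0.05  0.42  1.73 -0.    0.98 -1.77] [ 2.01460035 -1.15867119  1.26884134] 0.013447742052342351
```

apply_moves(
  steps=[0, 0, 0, 0, 0, 0, 0, 0, 0, 0, 0, 0, 0, 0, 3, 0, 0, 0, 6, 0, -4, -2, 10, -7, -8.5, -4.3, 11, -7, -8.5, -4.3, 11, -7],
  jaw=120,
)

```text
clock: 4.62
position: [0.4843, 0.0561, 0.173]
ee_rot: [-0.0, -0.064, 0.998, -0.0]
contact_force: [-0.4, -0.1, 0.1]
width: 0.0449
gripper_force: 0.0
```

apply_moves(
  steps=[0, 0, 0, 0, 0, 0, 0, 0],
  jaw=60,
)

```text
clock: 4.78
position: [0.4857, 0.0565, 0.1722]
ee_rot: [0.001, -0.063, 0.998, 0.0]
contact_force: [0.8, 1.5, 1.3]
width: 0.065
gripper_force: 0.0
```

```bash
python3 - <<'E'
from h import *
s=get_state();print(s["position"],s["ee_rot"],s["width"])
c=calibration("wrist");np.save("w3.npy",np.r_[c["xyz"],c["rotation"]])
cv2.imwrite("pics/w3.png",get_image("wrist")[:,:,::-1]);cv2.imwrite("pics/top3.png",get_image("top")[:,:,::-1])
E
```

```text
[0.48568765 0.05653732 0.1721891 ] [ 7.71940051e-04 -6.32762478e-02  9.97995729e-01  2.14065664e-04] 0.06499795508609574
```

View pics/w3.png

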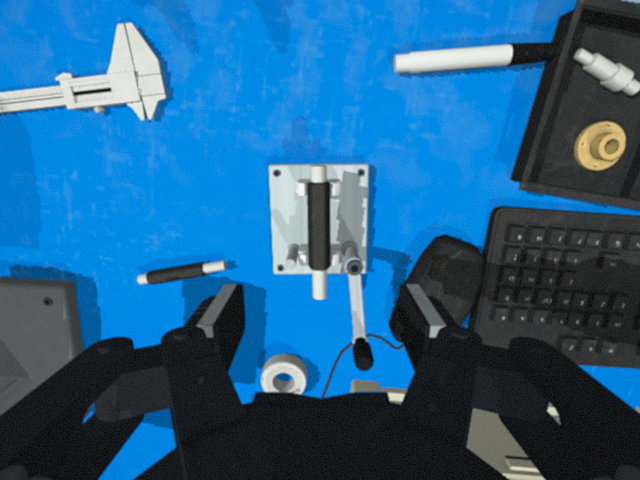

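The strap now lies beside the gauge, pivot (353,267) to knob (363,352). The gauge runs from the no-go end (318,166) to the go end (319,300), with the black handle from about (318,181) to (319,271).

```bash
python3 - <<'E'
from h import *
w=np.load("w3.npy");c=calibration("wrist");c["xyz"]=w[:3];q=w[3:];cc=(c,R.from_quat([q[1],q[2],q[3],q[0]]).as_matrix())
im=cv2.imread("pics/w3.png");g=im.max(2)
for v in(200,215,230,245):
    r=np.where(g[v,295:345]<75)[0]+295;print(v,r.min(),r.max(),plane("",(r.min()+r.max())/2,v,.038,cc))
col=g[160:305,319].astype(int);print(list(col))
for z in(.034,.038,.042):
    A,B=plane("",318,166,z,cc),plane("",319.5,300,z,cc);print(z,A,B,np.linalg.norm(B-A))
    print(" handle ends",plane("",318,181,z,cc),plane("",319,271,z,cc))
d=proj("wrist",[.5732,.0997,.0745],cc);print("knob check",d)
E
```

```text
200 308 328 [0.46355061 0.0512478  0.038     ]
215 308 328 [0.47553577 0.05275147 0.038     ]
230 309 329 [0.48769907 0.05509196 0.038     ]
245 308 329 [0.50030547 0.05627117 0.038     ]
[np.int64(209), np.int64(217), np.int64(209), np.int64(186), np.int64(150), np.int64(134), np.int64(177), np.int64(218), np.int64(226), np.int64(225), np.int64(224), np.int64(222), np.int64(223), np.int64(222), np.int64(226), np.int64(223), np.int64(224), np.int64(227), np.int64(224), np.int64(223), np.int64(229), np.int64(216), np.int64(160), np.int64(88), np.int64(61), np.int64(72), np.int64(68), np.int64(66), np.int64(69), np.int64(68), np.int64(69), np.int64(69), np.int64(71), np.int64(68), np.int64(66), np.int64(63), np.int64(66), np.int64(66), np.int64(69), np.int64(62), np.int64(69), np.int64(69), np.int64(66), np.int64(70), np.int64(65), np.int64(70), np.int64(72), np.int64(61), np.int64(66), np.int64(70), np.int64(71), np.int64(69), np.int64(73), np.int64(64), np.int64(62), np.int64(63), np.int64(63), np.int64(69), np.int64(67), np.int64(68), np.int64(70), np.int64(66), np.int64(65), np.int
[... 1052 characters left out ...]
32), np.int64(234), np.int64(232), np.int64(227), np.int64(228), np.int64(231), np.int64(233), np.int64(231), np.int64(230)]
0.034 [0.43765553 0.04796933 0.034     ] [0.55079221 0.06347462 0.034     ] 0.11419423594927744
 handle ends [0.44920486 0.04941832 0.034     ] [0.5242551  0.05968782 0.034     ]
0.038 [0.43737296 0.04796351 0.038     ] [0.54889154 0.06324704 0.038     ] 0.11256100892468542
 handle ends [0.4487571  0.04939178 0.038     ] [0.52273397 0.0595144  0.038     ]
0.042 [0.43709038 0.04795768 0.042     ] [0.54699086 0.06301946 0.042     ] 0.11092778190009327
 handle ends [0.44830935 0.04936523 0.042     ] [0.52121283 0.05934097 0.042     ]
knob check [361.98372759 354.499889  ]
```

apply_moves(
  steps=[0, -0.2, -4, 0, 0, -0.2, -8, 0, 0, -0.2, -11, 0, 0, -0.2, -12.3, 0, 0, -0.2, -12.3, 0],
)

```text
clock: 5.3
position: [0.4841, 0.0554, 0.0442]
ee_rot: [-0.004, -0.064, 0.998, 0.001]
contact_force: [-0.9, 0.2, 0.0]
width: 0.0653
gripper_force: 0.0
```

```bash
python3 - <<'E'
from h import *
s=get_state();print(s["position"],s["ee_rot"],s["width"],s["contact_force"])
E
```

```text
[0.48412582 0.05535091 0.04415347] [-4.46178509e-03 -6.43659608e-02  9.97916214e-01  5.87331456e-04] 0.06530220348548568 [-0.88981246  0.24560742  0.03034732]
```

apply_moves(
  steps=[0.1, -0.1, -1, 0, 0.1, -0.1, -2, 0, 0.1, -0.1, -2.8, 0, 0.1, -0.1, -2.8, 0, 0.1, -0.1, -2.8, 0],
)

```text
clock: 5.72
position: [0.488, 0.054, 0.0205]
ee_rot: [0.0, -0.064, 0.998, 0.0]
contact_force: [-0.4, -0.3, -0.0]
width: 0.0655
gripper_force: 0.0
```

apply_moves(
  steps=[0, 0, 0, 0, 0, 0, 0, 0, 0, 0, 0, 0, 0, 0, 0, 0, 0, 0, 0, 0, 0, 0, 0, 0],
  jaw=255,
  newtons=40,
)

```text
clock: 6.22
position: [0.4879, 0.0539, 0.021]
ee_rot: [0.001, -0.064, 0.998, 0.0]
contact_force: [0.0, 1.4, 5.3]
width: 0.0165
gripper_force: 39.0
```

apply_moves(
  steps=[0, 0, 0.7, 0, 0, 0, 1.5, 0, 0, 0, 3, 0, 0, 0, 5, 0, 0, 0, 7.5, 0, 0, 0, 10, 0, 0, 0, 11.5, 0, 0, 0, 11.5, 0],
)

```text
clock: 6.88
position: [0.49, 0.0538, 0.1391]
ee_rot: [0.004, -0.064, 0.998, -0.0]
contact_force: [0.5, -0.1, -0.9]
width: 0.0165
gripper_force: 39.2
```

apply_moves(
  steps=[0, 0, 0, 0, 0, 0, 0, 0, 0, 0, 0, 0],
)

```text
clock: 7.13
position: [0.4862, 0.0539, 0.1339]
ee_rot: [-0.002, -0.064, 0.998, 0.0]
contact_force: [-0.2, 0.5, -2.6]
width: 0.016
gripper_force: 39.2
```

```bash
python3 - <<'E'
from h import *
s=get_state();print(s["position"],s["ee_rot"],s["width"],s["contact_force"])
c=calibration("wrist");np.save("w4.npy",np.r_[c["xyz"],c["rotation"]])
w=get_image("wrist")[:,:,::-1];t=get_image("top")[:,:,::-1];s=get_image("scene")[:,:,::-1]
for n,i in(("w",w),("t",t),("s",s)):cv2.imwrite(f"pics/{n}4.png",i)
p=lambda n:proj(n,[.485,.054,.155]).astype(int)
out=[]
for n,i in(("top",t),("scene",s)):
    u,v=p(n);print(n,u,v,u-45,v-50);out.append(cv2.resize(i[v-50:v+50,u-45:u+45],(360,400),interpolation=cv2.INTER_CUBIC))
cv2.imwrite("pics/crop4.png",np.hstack(out))
E
```

```text
[0.48619429 0.05392399 0.13394946] [-1.60659492e-03 -6.43433862e-02  9.97926505e-01  1.97046677e-04] 0.016018189938960998 [-0.15209381  0.45133796 -2.62655649]
top 189 287 144 237
scene 262 291 217 241
```

View pics/crop4.png

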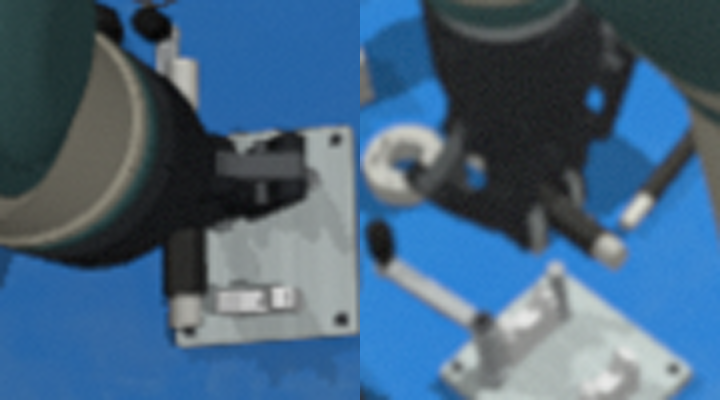

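The gauge hangs level in the fingers. Its no-go end is at top crop (186,328) and scene crop (248,250), and its go end at top crop (186,60).

```bash
python3 - <<'E'
from h import *
w=np.load("w4.npy");c=calibration("wrist");c["xyz"]=w[:3];q=w[3:];cc=(c,R.from_quat([q[1],q[2],q[3],q[0]]).as_matrix())
T=lambda a,b:(144+a/4-.4,237+b/4-.4);S=lambda a,b:(217+a/4-.4,241+b/4-.4)
N,e=tri(ray("top",*T(186,328)),ray("scene",*S(248,250)));print("nogo",N,e)
z=N[2]
for z in(.147,.151,.155):
    A,B=plane("top",*T(186,60),z),plane("top",*T(186,328),z);d=A-B;print(z,A,B,np.linalg.norm(d),np.degrees(np.arctan2(d[1],d[0])))
im=cv2.imread("pics/w4.png");g=im.min(2)
print("proj nogo",proj("",N,cc),"proj go",proj("",N+np.array([.107,.0143,0]),cc))
n,l,st,ce=cv2.connectedComponentsWithStats((im.min(2)>110).astype(np.uint8))
for i in range(1,n):
    if st[i,4]>40:print(st[i],ce[i].round(1))
cv2.imwrite("pics/crop5.png",cv2.resize(im[100:480,220:420],(400,600)[0:2] if 0 else (316,600)))
E
```

```text
nogo [0.43742105 0.04863175 0.16081308] 0.0068027724860267366
0.147 [0.54496361 0.06306885 0.147     ] [0.43542289 0.05006258 0.147     ] 0.11031016450078655 6.771287113667786
0.151 [0.5442547  0.06190848 0.151     ] [0.43526004 0.04896705 0.151     ] 0.10976027631946157 6.771287113667785
0.155 [0.5435458  0.06074811 0.155     ] [0.43509719 0.04787151 0.155     ] 0.10921038813813633 6.77128711366777
proj nogo [324.82474663 200.40477544] proj go [325.04556049 462.1828115 ]
[   0    4  148  114 7813] [87.6 70.2]
[ 408   30  139   34 3270] [477.5  46.9]
[617  35  23  32 437] [629.9  48.5]
[617 123  23  52 683] [628.  150.5]
[ 265  167  114  124 9499] [321.3 214.2]
[190 276  26  14 277] [202.3 282.8]
[116 291  13  12 121] [121.7 296.5]
[285 315   7  12  44] [289.  319.6]
[351 314  11   9  53] [354.7 316.9]
```

View pics/crop5.png

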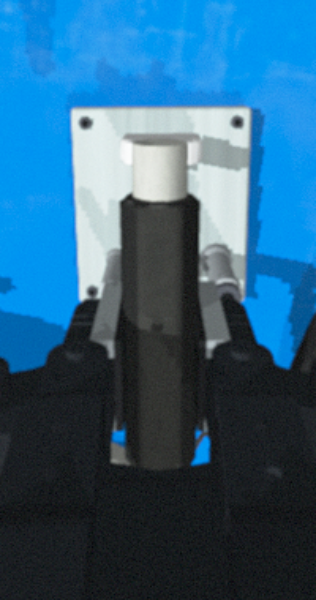

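```bash
python3 - <<'E'
from h import *
w=np.load("w4.npy");c=calibration("wrist");c["xyz"]=w[:3];q=w[3:];cc=(c,R.from_quat([q[1],q[2],q[3],q[0]]).as_matrix())
T=lambda a,b:(144+a/4-.4,237+b/4-.4);S=lambda a,b:(217+a/4-.4,241+b/4-.4)
W=lambda a,b:ray("",220+a/1.58-.2,100+b/1.58-.2,cc)
print("cam",c["xyz"])
print("nogo top-wrist",tri(ray("top",*T(186,328)),W(159,142)),"scene-wrist",tri(ray("scene",*S(248,250)),W(159,147)))
# shoulder handle/no-go: top crop y~293
print("shoulder",tri(ray("top",*T(186,294)),W(159,198)))
M=cc[1]
for wd in(16,18,18.5):
  for (l,r,y) in((120,198,203),):
    dep=c["fx"]*wd/1000/((r-l)/1.58);o,d=W((l+r)/2,y);print(wd,o+d*dep)
for z in(.15,.155,.16):
    o,d=W(159,142);print("wrist plane",z+.006,(o+d*(z+.006-o[2])/d[2]).round(4), [ (lambda o,d:(o+d*(z-o[2])/d[2]).round(4))(*W(159,a)) for a in(203,)])
E
```

```text
cam [0.41911103 0.0448504  0.27574795]
nogo top-wrist (array([0.43470347, 0.04687846, 0.15826002]), np.float64(0.0005543026082100763)) scene-wrist (array([0.43688326, 0.04915885, 0.16295871]), np.float64(0.006155305384297509))
shoulder (array([0.44785386, 0.04889417, 0.15526155]), np.float64(0.001596945513287863))
16 [0.44597624 0.0482838  0.16490851]
18 [0.44933439 0.04871298 0.15105358]
18.5 [0.45017392 0.04882027 0.14758984]
wrist plane 0.156 [0.4347 0.0468 0.156 ] [array([0.4496, 0.0487, 0.15  ])]
wrist plane 0.161 [0.4341 0.0467 0.161 ] [array([0.4484, 0.0486, 0.155 ])]
wrist plane 0.166 [0.4334 0.0467 0.166 ] [array([0.4472, 0.0484, 0.16  ])]
```

apply_moves(
  steps=[-2, 0, 0, 0, -5, -1, 0, -1, -6.5, -4, 0, -2, -6.5, -7.5, 0, -3, -6.5, -11, 0, -3.5, -6.5, -14.5, 0, -3.5, -6.5, -18, 0, -3.5, -6.5, -21, 0, -3.5],
)

```text
clock: 7.95
position: [0.4221, -0.1583, 0.135]
ee_rot: [-0.0, -0.034, 0.999, -0.0]
contact_force: [0.7, 0.6, -1.5]
width: 0.0164
gripper_force: 39.4
```

apply_moves(
  steps=[0, -3, 0, 0, 0, -6, 0, 0, 0, -8, 0, 0, 0, -8.7, 0, 0, 0, -8.7, 0, 0, 0, -8.7, 0, 0, 0, -8.7, 0, 0, 0, -8.7, 0, 0],
)

```text
clock: 8.62
position: [0.4222, -0.2416, 0.1352]
ee_rot: [-0.0, -0.035, 0.999, 0.001]
contact_force: [-1.0, 0.5, -1.5]
width: 0.0165
gripper_force: 39.4
```

apply_moves(
  steps=[2, -0.2, -0.6, 0, 4.5, -0.2, -0.6, 0, 7, -0.2, -0.6, 0, 8.5, -0.2, -0.6, 0, 9.7, -0.2, -0.6, 0, 10.3, -0.2, -0.6, 0, 10.3, -0.2, -0.6, 0, 10.3, -0.2, -0.6, 0],
)

```text
clock: 9.28
position: [0.5247, -0.2444, 0.1291]
ee_rot: [-0.001, -0.034, 0.999, 0.0]
contact_force: [-0.9, -0.5, -1.9]
width: 0.016
gripper_force: 39.4
```

apply_moves(
  steps=[0, 0, 0, 0, 0, 0, 0, 0, 0, 0, 0, 0],
)

```text
clock: 9.53
position: [0.5247, -0.2451, 0.1295]
ee_rot: [-0.0, -0.034, 0.999, 0.0]
contact_force: [-0.6, 0.9, -1.4]
width: 0.0164
gripper_force: 39.4
```

```bash
python3 - <<'E'
from h import *
s=get_state();print(s["position"],s["ee_rot"],s["width"],s["contact_force"],np.abs(s["qd"]).max())
c=calibration("wrist");np.save("w6.npy",np.r_[c["xyz"],c["rotation"]])
w=get_image("wrist")[:,:,::-1];t=get_image("top")[:,:,::-1];s=get_image("scene")[:,:,::-1]
for n,i in(("w",w),("t",t),("s",s)):cv2.imwrite(f"pics/{n}6.png",i)
G=[.5691,-.2411,.1494]
print("beam px",proj("top",G),proj("scene",G))
f=lambda i,x,y,w,h,W,H:cv2.resize(i[y:y+h,x:x+w],(W,H),interpolation=cv2.INTER_CUBIC)
cv2.imwrite("pics/crop6.png",np.hstack([f(t,305,170,140,150,420,450),f(s,285,150,115,135,380,446)[:450] if 0 else cv2.resize(s[150:285,285:400],(380,450),interpolation=cv2.INTER_CUBIC)]))
E
```

```text
[ 0.52468116 -0.24508506  0.1295032 ] [-1.77166180e-04 -3.35750692e-02  9.99436177e-01  1.09374848e-04] 0.016379006076139634 [-0.63473272  0.94304233 -1.38813022] 0.006543045460043756
beam px [373.91244125 248.0194678 ] [347.18126885 196.2063425 ]
```

View pics/crop6.png

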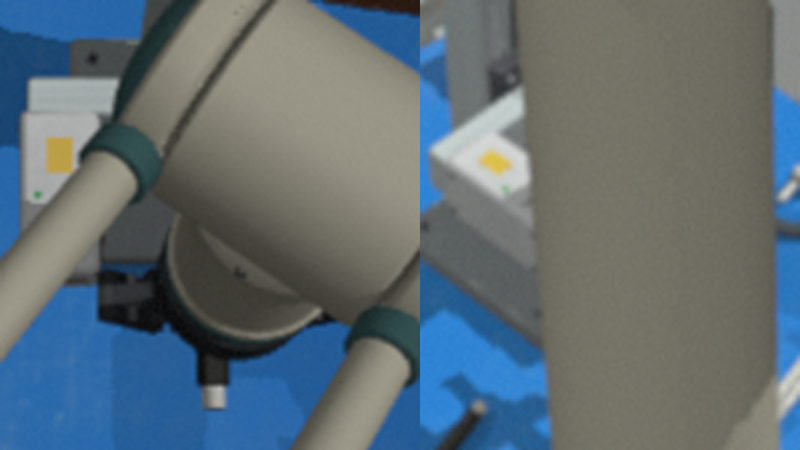

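The arm hides the go member, but the no-go end shows at top crop (214,408). I'll check from that and from the wrist image profile.

```bash
python3 - <<'E'
from h import *
a=cv2.imread("pics/w4.png").astype(int);b=cv2.imread("pics/w6.png").astype(int)
for n,i in(("w4",a),("w6",b)):
    p=i[:,317:324].mean(1);print(n,p[180:235:1].min(1).astype(int).tolist())
w=np.load("w6.npy");c=calibration("wrist");c["xyz"]=w[:3];q=w[3:];cc=(c,R.from_quat([q[1],q[2],q[3],q[0]]).as_matrix())
t=(305+214/3-.33,170+408/3-.33)
print(tri(ray("top",*t),ray("",320.6,189.7,cc)))
for z in(.152,.157):
    e=plane("top",*t,z);g=e+.095*np.array([np.cos(np.radians(3.85)),np.sin(np.radians(3.85)),0]);d=g-[.5691,-.2411,z];y=np.radians(3.7)
    print(z,e,"go rel beam x,y",d[0]*np.cos(y)+d[1]*np.sin(y),-d[0]*np.sin(y)+d[1]*np.cos(y))
E
```

```text
w4 [197, 197, 198, 195, 174, 146, 139, 134, 125, 122, 121, 130, 170, 207, 216, 215, 216, 215, 215, 217, 218, 218, 218, 219, 217, 218, 218, 218, 218, 217, 217, 218, 217, 218, 218, 219, 218, 215, 217, 215, 216, 217, 218, 218, 218, 219, 205, 149, 70, 54, 73, 74, 69, 64, 65]
w6 [1, 3, 1, 0, 0, 0, 2, 47, 94, 117, 114, 121, 165, 202, 212, 212, 212, 212, 212, 213, 213, 214, 213, 216, 215, 215, 214, 214, 214, 215, 213, 214, 214, 215, 214, 216, 213, 213, 211, 212, 212, 212, 213, 214, 215, 217, 204, 152, 71, 52, 72, 70, 65, 61, 63]
(array([ 0.47479988, -0.24908424,  0.13954998]), np.float64(0.000791810999954844))
0.152 [ 0.47405353 -0.24801795  0.152     ] go rel beam x,y -0.0002951186384887584 -0.0005212562554036791
0.157 [ 0.47360647 -0.24752692  0.157     ] go rel beam x,y -0.0007095591046682697 -2.400160973962747e-06
```

```bash
python3 - <<'E'
from h import *
w=np.load("w4.npy");c=calibration("wrist");c["xyz"]=w[:3];q=w[3:];cc=(c,R.from_quat([q[1],q[2],q[3],q[0]]).as_matrix())
for z in(.151,.156,.161,.166,.171):
    A,B=plane("",320.6,192.,z,cc),plane("",320.6,227.,z,cc);print("top surf z",z,"len",np.linalg.norm(A-B)*1e3,"xA",A[0])
s=cv2.imread("pics/s4.png")
g=s.min(2)[290:318,264:294];print("scene cap");print(g)
for z in(.147,.15,.155,.16):print(z,proj("scene",[.4348,.0478,z]),proj("scene",[.4467,.0493,z]))
print("knob",proj("scene",[.5732,.0997,.0765]))
a=cv2.imread("pics/w4.png").max(2)
for r in(205,215,224,232,236):
    print(r,a[r,285:356].tolist())
E
```

```text
top surf z 0.151 len 12.771569131672369 xA 0.4361974720281931
top surf z 0.156 len 12.259674169137307 xA 0.4355126335631058
top surf z 0.161 len 11.747779206602242 xA 0.43482779509801855
top surf z 0.166 len 11.235884244067176 xA 0.4341429566329313
top surf z 0.171 len 10.723989281532111 xA 0.433458118167844
scene cap
[[ 48  49  56  60  60  61  86  97  80  53  31  32  31  35  32  34  36  33
   32  36  62 108 160 182 169 130  86  49  41  47]
 [ 47  55  56  66  65  64  80  90  78  54  33  36  37  32  35  38  30  34
   38  55  98 153 197 206 189 152 100  53  44  47]
 [ 50  58  63  64  64  65  76  81  69  50  36  33  34  31  36  36  32  39
   56  94 147 192 207 201 175 140  86  51  45  45]
 [ 45  54  61  60  63  59  64  69  61  51  42  37  34  34  35  35  40  51
   83 137 187 205 203 185 152 105  62  44  46  48]
 [ 42  47  52  58  61  59  60  63  61  64  64  53  42  39  35  36  44  68
  117 172 200 203 187 160 115  66  48  45  48  50]
 [ 38  34  45  51  55  62  60  58  63  68  76  66  47  41  44  45  52  80
  132 181 197 192 169 123  78  50  45  44  49  51]
 [ 38  32  33  42  49  55  59 
[... 3992 characters left out ...]
 31, 47, 100, 156, 197, 228, 232, 231, 232, 231, 232, 231, 231, 232, 236, 237]
232 [232, 237, 235, 225, 218, 217, 218, 216, 217, 212, 173, 107, 51, 44, 49, 46, 47, 54, 54, 56, 57, 60, 57, 59, 66, 61, 68, 64, 65, 70, 71, 74, 76, 70, 73, 71, 77, 69, 71, 66, 67, 67, 62, 64, 61, 63, 67, 56, 46, 49, 47, 36, 34, 37, 37, 33, 26, 33, 39, 18, 43, 119, 183, 217, 220, 221, 227, 231, 235, 236, 235]
236 [222, 225, 225, 221, 218, 217, 217, 215, 218, 214, 178, 107, 49, 47, 54, 48, 52, 49, 49, 49, 53, 57, 63, 68, 64, 69, 67, 68, 66, 68, 69, 68, 67, 70, 69, 73, 71, 65, 65, 71, 66, 63, 68, 66, 62, 67, 56, 59, 58, 48, 45, 33, 29, 32, 30, 30, 30, 26, 22, 24, 66, 141, 197, 215, 214, 211, 216, 226, 231, 233, 235]
```

```bash
python3 - <<'E'
from h import *
w=np.load("w4.npy");c=calibration("wrist");c["xyz"]=w[:3];q=w[3:];cc=(c,R.from_quat([q[1],q[2],q[3],q[0]]).as_matrix())
S=np.array([.4468,.0492,.154]);x=np.array([np.cos(np.radians(7.1)),np.sin(np.radians(7.1)),0])
for t in(-5,-2.5,0,2.5,5):
    e=S+.070*(x*np.cos(np.radians(t))+np.array([0,0,np.sin(np.radians(t))]));print(t,proj("",e+[0,0,.008],cc),proj("",e-[0,0,.008],cc))
a=cv2.imread("pics/w4.png").max(2);print(a[370:410,319].tolist());print(a[385,285:356].tolist())
t0=cv2.imread("pics/t6.png");s=get_state();print(s["position"],s["gripper_force"],s["width"])
E
```

```text
-5 [321.60147905 394.0664932 ] [321.50075109 369.19139385]
-2.5 [321.62030682 399.86355672] [321.51579567 373.93895554]
0 [321.64196649 405.62832808] [321.53320833 378.61010411]
2.5 [321.66662171 411.35223718] [321.55310885 383.19470759]
5 [321.69444789 417.02545173] [321.57562398 387.68149891]
[57, 48, 51, 57, 57, 51, 57, 51, 45, 53, 43, 47, 52, 51, 50, 50, 48, 53, 57, 55, 58, 54, 54, 52, 49, 57, 54, 40, 34, 25, 25, 21, 26, 31, 32, 25, 15, 24, 19, 34]
[29, 21, 28, 24, 37, 74, 104, 109, 106, 106, 107, 107, 108, 96, 73, 49, 39, 42, 32, 33, 36, 23, 31, 46, 44, 51, 55, 54, 55, 53, 48, 50, 53, 54, 50, 51, 48, 51, 51, 49, 54, 52, 51, 51, 54, 55, 53, 52, 44, 45, 30, 42, 30, 36, 33, 34, 33, 47, 126, 216, 243, 242, 242, 241, 241, 242, 229, 149, 60, 33, 24]
[ 0.52510904 -0.24522846  0.12950087] 39.38437543809414 0.016257755857938077
```

```bash
python3 - <<'E'
from h import *
w=np.load("w4.npy");c=calibration("wrist");c["xyz"]=w[:3];q=w[3:];cc=(c,R.from_quat([q[1],q[2],q[3],q[0]]).as_matrix())
x=np.array([np.cos(np.radians(7.1)),np.sin(np.radians(7.1)),0]);yv=np.array([-x[1],x[0],0])
S=np.array([.4468,.0492,.154])
for t in(-5,-2.5,0,2.5,5):
    d=x*np.cos(np.radians(t))+np.array([0,0,np.sin(np.radians(t))])
    print(t,[(round(proj("",S+s*d,cc)[1]),round(abs(proj("",S+s*d+.009*yv,cc)[0]-proj("",S+s*d-.009*yv,cc)[0]),1)) for s in(0.003,.02,.03,.04,.05,.06,.07)])
a=cv2.imread("pics/w4.png")
b=cv2.imread("pics/w6.png")
for n,i in(("w4",a),("w6",b)):
  for r in(236,260,280,300,320,340,360,380,392):
    g=cv2.GaussianBlur(i,(1,5),0).max(2)[r,290:352].astype(int);print(n,r,g.tolist())
E
```

```text
-5 [(232, np.float64(50.3)), (274, np.float64(48.1)), (298, np.float64(46.9)), (320, np.float64(45.7)), (341, np.float64(44.6)), (362, np.float64(43.5)), (381, np.float64(42.5))]
-2.5 [(232, np.float64(50.4)), (275, np.float64(48.4)), (300, np.float64(47.3)), (323, np.float64(46.2)), (345, np.float64(45.2)), (366, np.float64(44.3)), (386, np.float64(43.4))]
0 [(232, np.float64(50.4)), (276, np.float64(48.7)), (301, np.float64(47.7)), (325, np.float64(46.8)), (348, np.float64(45.9)), (370, np.float64(45.1)), (391, np.float64(44.3))]
2.5 [(232, np.float64(50.5)), (277, np.float64(49.0)), (303, np.float64(48.2)), (327, np.float64(47.4)), (351, np.float64(46.7)), (374, np.float64(45.9)), (396, np.float64(45.2))]
5 [(232, np.float64(50.5)), (278, np.float64(49.3)), (304, np.float64(48.7)), (329, np.float64(48.0)), (354, np.float64(47.4)), (378, np.float64(46.8)), (402, np.float64(46.2))]
w4 236 [218, 217, 217, 217, 212, 177, 106, 52, 45, 50, 47, 50, 50, 47, 47, 53, 55, 65, 67, 67, 67, 68, 66, 66, 68, 66, 67, 66, 69, 69, 70, 70, 66, 67, 70, 66, 66, 66, 65, 62, 63, 59, 57, 58, 47, 43, 33, 3
[... 3844 characters left out ...]
49, 46, 49, 51, 53, 50, 52, 51, 51, 52, 48, 53, 52, 52, 51, 51, 51, 49, 51, 48, 52, 50, 47, 42, 36, 32, 28, 31, 31, 33, 31, 30, 32, 23, 24, 30, 30, 34, 29, 26, 22]
w6 380 [107, 134, 139, 139, 140, 138, 138, 134, 112, 72, 48, 44, 35, 30, 31, 23, 28, 32, 38, 42, 47, 46, 50, 49, 46, 47, 47, 53, 50, 49, 49, 50, 48, 52, 48, 51, 50, 50, 49, 48, 50, 48, 48, 46, 36, 32, 33, 32, 33, 33, 35, 28, 27, 53, 89, 105, 108, 109, 106, 109, 109, 105]
w6 392 [65, 93, 103, 111, 116, 119, 123, 126, 128, 123, 113, 91, 63, 46, 48, 46, 49, 49, 58, 67, 72, 69, 71, 72, 65, 63, 63, 64, 61, 62, 65, 64, 58, 55, 53, 56, 51, 55, 56, 53, 50, 54, 54, 52, 42, 32, 33, 33, 32, 30, 36, 55, 68, 83, 82, 84, 80, 80, 75, 78, 80, 69]
```

```bash
python3 -c "
from rig import *
print(sign_off())"
```

```text
the job is handed in; nothing more can be done
None
```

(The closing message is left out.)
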